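# Cover the rinse pot, then hold a sample tube on its side for a leak check

### The job

We are about to leak-check the tall sample tube: first put the loose cover on the open rinse pot, seated and level with its plug in the mouth, and let go of it. Then draw the tall capped tube up out of its rack, turn it so that it lies level on its side, and finish while still holding it like that, still, in the gripper and at least 20 cm above the bench. Leave everything else standing where it is.

Things in the scene. Friction and masses are not known exactly. Their poses are not given: they have to be found in the camera images.
- pot: the rinse pot: a plain white round open pot, outside diameter 80, height 90, wall 4 (mouth 72 wide), upright on the bench, loose, about 450 g. Origin: centre of its underside, z up. The pot and the cover may stand in either order, nearer to or farther from the rack
- pot_rim (a point): centre of the pot's mouth at rim height, 90 above its underside
- cover: the pot's loose cover, white: at the bottom a plug (diameter 64, 6 high), on it a disc (diameter 86, 5 thick), on the disc an upright round knob (diameter 20, 36 tall), total height 47, about 90 g. It lies on the bench knob up, on its plug. Origin: centre of the plug's underside, z along the knob; the disc's top is 11 and the knob's top 47 above the origin
- cover_seat (a point): centre of the disc's underside (6 above the cover's origin); with the cover seated it lies on the rim, at pot_rim
- rack: the tube rack: a white block 116 x 170 x 55 high, fixed to the bench, with six round blind holes (diameter 31, 48 deep) in two rows of three, 52 apart both ways. Origin: centre of its underside, y along the rows of three, z up. Its turn about the vertical varies by about 20 degrees either way
- tube: the tall sample tube, the only tall one: a straight round tube of diameter 28, length 125, with a flush grey cap as its top 25, about 60 g. It stands loosely in any one of three holes of the rack, standing 77 proud of the rack's top; its top is 132 above the bench. Origin: centre of its lower end (7 above the bench while in the rack), z towards the cap
- tube_mid (a point): the middle of the tall tube's axis, 62.5 from either end
- short_a: a short capped tube (diameter 28, length 70) in the rack, its top 77 above the bench; leave it. Origin: centre of its lower end
- short_b: another short capped tube just like short_a; leave it. Origin: centre of its lower end
- bottle: white plastic bottle, diameter 66, height 150, beyond the pot and cover; leave it. Origin: centre of its underside
- jar: amber jar with a black cap, diameter 60, height 85; leave it. Origin: centre of its underside
- beaker: small white open beaker, diameter 60, height 60, near the robot; leave it. Origin: centre of its underside
- dish: flat closed dish, diameter 90, height 15, near the robot; leave it. Origin: centre of its underside
- vial: small amber vial, diameter 24, height 40, near the robot; leave it. Origin: centre of its underside
Not all that is in view belongs to the job. What is shaped like the short_b but green is not meant. What is shaped like the tube but black is not meant.

How it is judged:
By the outcome, as a careful person would: the job done as asked, in the order asked, and still so for the second after the job is handed in, while the arm keeps its last pose, push and grip.
It also fails if it takes over 50 s, if anything falls off the work surface, if the arm or the gripper's body presses on something with over 40 N, if the wrist force passes 120 N, or if a joint passes its speed limit or range.

### The arm

A 7-joint arm with a two-finger parallel gripper is mounted at the origin on the work surface. World frame = base frame: x ahead of the robot, y to its left, z up, the work surface at z = 0. Lengths are in m, angles in rad, forces in N, time in s.
With the tool pointing down it reaches from about 0.4 to 0.85 m from the base axis. Payload 4.5 kg.
Tool frame: the origin (TCP) lies where the fingers leave the gripper's body, on its centre line; the fingertips stand 73 mm ahead of it and the grasp point (between the pads) lies 54 mm ahead of it (bot.grip_depth is the distance from the TCP to the grasp point, in m); z points along the fingers, y is the line along which they close (so a half turn about z gives the same grasp; the last joint's range is limited). The gripper opens to 85 mm and grips with 20 to 120 N. Pads are 22 mm wide; open, the fingers measure 114 mm over their backs; the gripper's body (76 mm by 85 mm) begins 54 mm behind the grasp point. The pads swing forward as they close: fully open they stand 13 mm farther back than shut.
Start: joints at [1.276, 0.689, -0.195, 1.565, 0.157, 0.902, -0.215], TCP at [0.202, -0.592, 0.304] pointing down, gripper open.
Joint ranges: [-3.01, 3.01], [-0.46, 2.08], [-1.47, 1.51], [0.13, 2.56], [-1, 4.14], [0.04, 2.09], [-2.66, 2.66]. Speed limits (rad/s): [2.57, 2.57, 3.14, 3.14, 3.14, 3.14, 3.14].

### API

Orientations are given as [roll, pitch, yaw] about the fixed x, y, z axes, in that order (R = Rz(yaw) Ry(pitch) Rx(roll)).
In Python, from rig import bot gives the robot as it stands.
- The arm moves only by the tool step_arm, never from a script. Its argument "series" is a list of rows, each a list of 7 numbers: the shift along the tool's x, y, z each as a share of 150 mm, from -1 to 1, then the turn, a rotation vector about the tool's x, y, z each as a share of 180 degrees, from -1 to 1, then the opening, from 0 (shut) to 1 (fully open). In form: [[dx, dy, dz, rx, ry, rz, gripper], ...]. A call has 1 to 10 rows; each row is the pose to reach, as a shift and turn from the pose commanded when the call began, along the tool's axes at that moment, turning the shorter way round; what a row does not reach only later rows make up. A row lasts 1/12 s, in which the tool goes at most 41.7 mm and 7.16 degrees, less where a joint would pass 70% of its speed; a pose out of reach is approached as far as the arm can. A call with a number of a shift or a turn outside -1 to 1 is refused whole. A call with a gripper value outside its range is refused whole. The fingers move at their own pace and stop on an object; "squeeze" is the grip in N (left out, the last holds). Time passes only in rows, so rows that repeat a pose let the fingers close. It gives the time, the measured TCP pose, the force, the opening and the grip force at its end, in the units of the state.
- bot.get_obs(): the state, without advancing time (a new reading comes with each control period).
- bot.camera(name): name is "side" or "top" or "wrist"; returns the picture (400x640x3 uint8, red, green, blue); there is no depth.
- bot.camera_info(name): a dict with "fx", "fy", "cx", "cy" (pixels), "pose" (4x4, takes a point from camera to world coordinates). Camera axes: x right, y down, z forward; pixel columns grow to the right and rows downward; lengths in m; the calibration is good to about 2 mm. A picture is of the moment at which its call begins: read the wrist's pose just before it. camera_info takes no time and is no camera call; for the wrist camera it gives the pose at the moment of the call.
- bot.job_done(): hands the job in; it is judged then, once.
The state is a dict: "t": time; "q": joint angles; "qvel": joint speeds; "joint_torque": joint torques, N m; "tcp_pos": TCP position; "orientation": TCP orientation; "force": force on the tool from outside, world axes, zero at the start; "moment": the same for the moment, N m; "width": finger opening in m; "finger_force": force on a finger pad.
Only numpy, scipy, OpenCV 4.12 (cv2) and the standard library are available. Lean on these libraries where they do the work, as an engineer would, in place of code of your own. Each camera call takes 0.05 s, during which the arm holds its last target. There are 200 camera calls.

## Working session

There is one attempt and no reset: what is moved stays moved. The work goes in short steps, Python scripts to look and compute and a tool call to move; the robot and the scene stay as the last step left them, time stands still between calls to the robot, and variables do not carry over. Pictures are saved under pics/ and viewed, at most 10 in all, crops included, and the job is handed in when it is done.

Besides the shell and the picture viewer there is one more tool, called after ">>>" as a command line: name --pt "numbers of a row" for each row, then --argument value for the rest. step_arm: Moves the arm, as the interface text tells. Its arguments: {"type":"object","properties":{"series":{"type":"array","items":{"type":"array","items":{"type":"number"}}},"squeeze":{"type":"number"}},"required":["series"]}

```bash
mkdir -p pics
python3 - <<'E'
from rig import bot
import cv2,numpy as np
np.set_printoptions(precision=4,suppress=True)
o=bot.get_obs();print(o['t'],o['tcp_pos'],o['orientation'],o['width'])
for n in ('top','side'):
    im=bot.camera(n);cv2.imwrite(f'pics/{n}0.png',im[:,:,::-1]);i=bot.camera_info(n);print(n,i['fx'],i['fy'],i['cx'],i['cy'],i['pose'])
E
```

```text
0.0 [ 0.2016 -0.591   0.3031] [-3.1397  0.0001  0.3289] 0.0854666214774243
top 451.56337784341963 451.56337784341963 313.34047264253496 197.67874702148828 [[ 0.0055 -0.9792  0.2029  0.2981]
 [-1.     -0.0059 -0.001  -0.0063]
 [ 0.0021 -0.2029 -0.9792  1.2312]
 [ 0.      0.      0.      1.    ]]
side 424.2903310666314 424.2903310666314 318.8940345570319 198.37766134334456 [[-0.9936 -0.0284  0.1091  0.4409]
 [-0.1093  0.4783 -0.8714  0.8295]
 [-0.0275 -0.8777 -0.4784  0.5616]
 [ 0.      0.      0.      1.    ]]
```

View pics/top0.png

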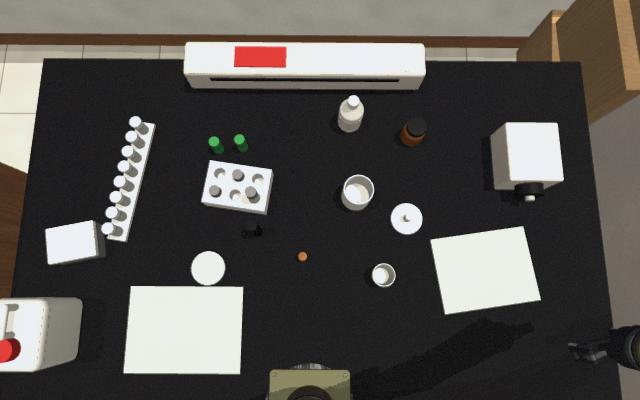

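View pics/side0.png

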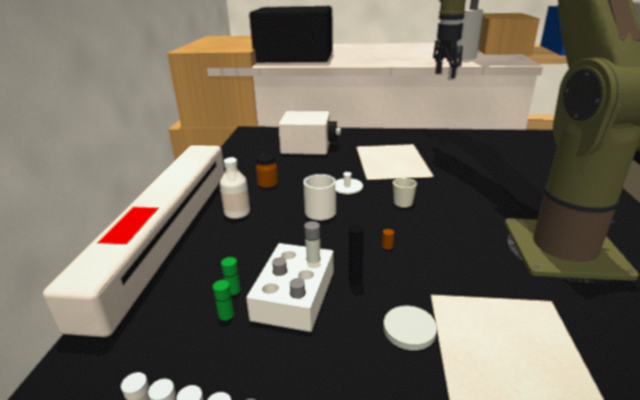

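The top view shows the pot at (357,193) and the cover at (406,218). The rack is at (237,188), with grey caps at (214,190), (238,175) and (251,193). In the side view the tall tube's cap is at (312,230), and it is the only one standing proud. The black tube at top (258,230) and the green ones at (215,145) and (240,142) are decoys. Next I'll confirm with an enlarged crop and measure.

```bash
cat > h.py <<'E'
from rig import bot
import cv2,numpy as np
np.set_printoptions(precision=4,suppress=True)
def ray(i,u,v):
    d=i['pose'][:3,:3]@np.array([(u-i['cx'])/i['fx'],(v-i['cy'])/i['fy'],1.]);return i['pose'][:3,3],d
def onz(i,u,v,z):
    o,d=ray(i,u,v);return o+d*(z-o[2])/d[2]
def proj(i,p):
    p=i['pose'][:3,:3].T@(np.asarray(p)-i['pose'][:3,3]);return np.array([p[0]/p[2]*i['fx']+i['cx'],p[1]/p[2]*i['fy']+i['cy']])
def blobs(m,amin=20):
    c,_=cv2.findContours(m.astype(np.uint8),cv2.RETR_EXTERNAL,cv2.CHAIN_APPROX_NONE)
    return [k for k in c if cv2.contourArea(k)>amin]
E
python3 - <<'E'
from h import *
t=cv2.imread('pics/top0.png');s=cv2.imread('pics/side0.png')
a=cv2.resize(t[130:250,190:440],None,fx=3.2,fy=3.2,interpolation=cv2.INTER_CUBIC)
b=cv2.resize(s[165:335,235:435],None,fx=1.2,fy=1.2)
cv2.imwrite('pics/crop.png',np.vstack([a,np.pad(b,((0,0),(0,800-b.shape[1]),(0,0)))])[:600])
i=bot.camera_info('top')
g=cv2.cvtColor(t,cv2.COLOR_BGR2GRAY)
for k in blobs(g>110,100):
    r=cv2.minAreaRect(k);x,y,w,h=cv2.boundingRect(k)
    if 190<x<430 and 120<y<230:
        print('blob',r,len(k));
        if len(k)>5: print('  ell',cv2.fitEllipse(cv2.convexHull(k)))
        if r[1][0]*r[1][1]>2000:
            for z in (.055,): print('  corners',[onz(i,*p,z)[:2].round(4).tolist() for p in cv2.boxPoints(r)])
R=t[160:215,200:275];gg=cv2.cvtColor(R,cv2.COLOR_BGR2GRAY)
for k in blobs((gg<150)&(gg>60),15):
    print('grey',cv2.minAreaRect(k)[0]+np.array([200,160]),cv2.contourArea(k))
E
```

```text
blob ((406.5, 218.5), (31.0, 31.0), 90.0) 89
  ell ((406.2054138183594, 218.30938720703125), (31.08150863647461, 32.25672912597656), 127.61166381835938)
blob ((356.7500305175781, 191.25001525878906), (31.11269760131836, 34.64822769165039), 45.0) 93
  ell ((357.2407531738281, 191.50009155273438), (30.90363883972168, 36.250762939453125), 24.489412307739258)
blob ((236.89883422851562, 186.40750122070312), (67.13324737548828, 45.23701858520508), 8.746162414550781) 210
  ell ((237.32382202148438, 187.40077209472656), (62.020721435546875, 80.4581069946289), 98.80123138427734)
  corners [[0.5238, 0.2922], [0.6471, 0.2805], [0.6196, 0.1003], [0.4974, 0.1156]]
grey [253.7921 197.5674] 70.0
grey [233.24 192.82] 25.5
grey [216.58 193.44] 19.0
grey [256.4485 176.634 ] 27.5
grey [239.6517 177.8427] 21.5
grey [244.2349 203.1617] 170.5
grey [218.2079 171.4326] 32.0
```

View pics/crop.png

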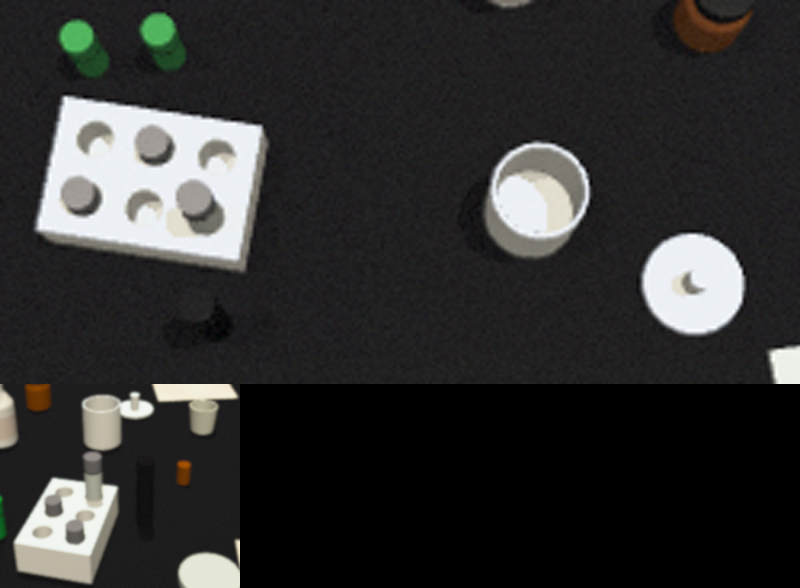

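```bash
cat >> h.py <<'E'
from scipy.spatial.transform import Rotation as Ro
def move(pos,rpy,o=None):
    "row (shares) taking the TCP from its pose to pos/rpy"
    o=o or bot.get_obs();R0=Ro.from_euler('xyz',o['orientation'])
    d=R0.inv().apply(np.array(pos)-o['tcp_pos'])/.15
    w=(R0.inv()*Ro.from_euler('xyz',rpy)).as_rotvec()/np.pi
    print('row',d,w,'rows needed',np.linalg.norm(d)*150/41.7,np.linalg.norm(w)*180/7.16)
E
python3 - <<'E'
from h import *
i=bot.camera_info('top')
c=onz(i,406.5,218.6,.011);p=onz(i,358.7,189.4,.09);t=onz(i,251.3,191.9,.132)
print('cover',c,'pot',p,'tube',t,'dist',np.linalg.norm((c-p)[:2]))
cr=[onz(i,190+a/3.2,130+b/3.2,.055)[:2] for a,b in((65,97),(263,126),(240,261),(38,231))]
print('rack',np.array(cr),np.mean(cr,0)); y=cr[0]-cr[1];print('yaw',np.arctan2(-y[0],y[1]))
for u,v in((78,194),(152,143)): print('short',onz(i,190+u/3.2,130+v/3.2,.077))
o=bot.get_obs();w=bot.camera_info('wrist');R=Ro.from_euler('xyz',o['orientation']).as_matrix()
print('wristcam in tool',R.T@(w['pose'][:3,3]-o['tcp_pos']),R.T@w['pose'][:3,:3],w['fx'])
move([c[0],c[1],.25],[np.pi,0,.33])
E
```

```text
cover [ 0.494  -0.2626  0.011 ] pot [ 0.5572 -0.1249  0.09  ] tube [0.5396 0.1473 0.132 ] dist 0.15151740540689243
rack [[0.6434 0.2718]
 [0.619  0.1038]
 [0.5036 0.12  ]
 [0.5278 0.2882]] [0.5734 0.196 ]
yaw -0.1438951060496548
short [0.5545 0.2517 0.077 ]
short [0.598  0.1929 0.077 ]
wristcam in tool [ 0.067  -0.0013 -0.0699] [[-0.0011 -0.9646 -0.2636]
 [ 1.     -0.001  -0.0006]
 [ 0.0004 -0.2636  0.9646]] 297.30552283825125
row [ 2.5522 -1.4422  0.3564] [-0.0006  0.     -0.0004] rows needed 10.622507407345024 0.016509157776508344
```

>>> step_arm --pt "0.95 -0.54 0.1 0 0 0 1" --pt "0.95 -0.54 0.1 0 0 0 1" --pt "0.95 -0.54 0.1 0 0 0 1" --pt "0.95 -0.54 0.1 0 0 0 1" --pt "0.95 -0.54 0.1 0 0 0 1"

```text
t: 0.52
tcp_pos: [0.3181, -0.4605, 0.2882]
orientation: [-3.136, -0.006, 0.343]
force: [1.1, -0.8, 0.1]
width: 0.0854
finger_force: 0.0
```

>>> step_arm --pt "0.95 -0.54 0.1 0 0 0 1" --pt "0.95 -0.54 0.1 0 0 0 1" --pt "0.95 -0.54 0.1 0 0 0 1" --pt "0.95 -0.54 0.1 0 0 0 1" --pt "0.95 -0.54 0.1 0 0 0 1"

```text
t: 0.93
tcp_pos: [0.4263, -0.3373, 0.2733]
orientation: [-3.137, -0.006, 0.344]
force: [1.1, 1.3, 0.2]
width: 0.0853
finger_force: 0.0
```

>>> step_arm --pt "0.5 -0.35 0.1 0 0 0 1" --pt "0.5 -0.35 0.1 0 0 0 1" --pt "0.5 -0.35 0.1 0 0 0 1" --pt "0.5 -0.35 0.1 0 0 0 1" --pt "0.5 -0.35 0.1 0 0 0 1"

```text
t: 1.35
tcp_pos: [0.4733, -0.2719, 0.2586]
orientation: [-3.141, 0.001, 0.331]
force: [-0.2, -0.6, 0.6]
width: 0.0857
finger_force: 0.0
```

Run:
```python
from h import *
o=bot.get_obs();i=bot.camera_info('wrist');im=bot.camera('wrist');cv2.imwrite('pics/w1.png',im[:,:,::-1])
print(o['t'],o['tcp_pos'],o['orientation'],o['q'])
print('expected cover',proj(i,[.494,-.2626,.011]),'pot',proj(i,[.5572,-.1249,.09]))
g=cv2.cvtColor(im,cv2.COLOR_RGB2GRAY)
for k in blobs(g>110,300): print(cv2.fitEllipse(cv2.convexHull(k)),cv2.boundingRect(k))
```

```text
1.35 [ 0.4733 -0.2719  0.2586] [-3.1411  0.0009  0.3308] [ 0.5143  0.6468 -0.1272  1.8549  0.1274  0.6486 -0.9292]
expected cover [320.8261 165.978 ] pot [168.0314  36.6037]
((495.6991271972656, 378.92913818359375), (28.933122634887695, 42.39364242553711), 101.97248077392578) (480, 364, 37, 30)
((426.44207763671875, 286.382568359375), (128.4994659423828, 278.7010803222656), 89.70816040039062) (331, 227, 237, 125)
((607.5302124023438, 157.3611602783203), (33.29228973388672, 89.09291076660156), 91.43819427490234) (564, 141, 76, 31)
((319.5390625, 162.60537719726562), (81.4653549194336, 81.67028045654297), 133.02040100097656) (279, 122, 82, 82)
((178.06748962402344, 42.9510612487793), (103.950439453125, 152.11801147460938), 119.45865631103516) (109, 0, 141, 100)
```

View pics/w1.png

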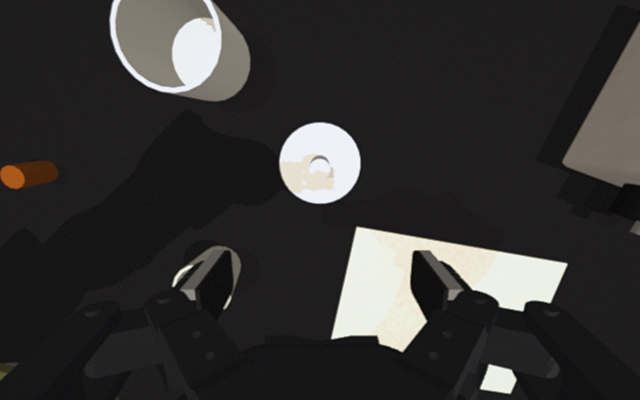

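The wrist view shows the cover's disc centred at (319.5,162.6), the pot's rim near (166,37) and the beaker at (210,275), clear of the descent. I'll refine the cover position and get the descent numbers.

Run:
```python
from h import *
i=bot.camera_info('wrist');c=onz(i,319.5,162.6,.011);print('cover',c,'knobtop',proj(i,[c[0],c[1],.047]))
t=bot.camera_info('top');print('beaker',onz(t,383,271,.06))
move([c[0],c[1],.14],[np.pi,0,.33]);move([c[0],c[1],.09],[np.pi,0,.33])
```

```text
cover [ 0.4962 -0.2617  0.011 ] knobtop [319.2711 167.5009]
beaker [ 0.3499 -0.1871  0.06  ]
row [ 0.1752 -0.0225  0.7913] [ 0.0001  0.0004 -0.0006] rows needed 2.916315391459598 0.019002388811593968
row [ 0.1756 -0.0226  1.1246] [ 0.0001  0.0004 -0.0006] rows needed 4.095153301439375 0.019002388811593968
```

>>> step_arm --pt "0.172 -0.02 0.4 0 0 0 1" --pt "0.172 -0.02 0.79 0 0 0 1" --pt "0.172 -0.02 0.79 0 0 0 1" --pt "0.172 -0.02 0.79 0 0 0 0.7" --pt "0.172 -0.02 0.79 0 0 0 0.7" --pt "0.172 -0.02 0.79 0 0 0 0.7"

```text
t: 1.9
tcp_pos: [0.4967, -0.263, 0.1423]
orientation: [3.139, -0.001, 0.327]
force: [0.8, 0.4, -0.0]
width: 0.0601
finger_force: 0.0
```

>>> step_arm --pt "0 0 0.15 0 0 0 0.7" --pt "0 0 0.33 0 0 0 0.7" --pt "0 0 0.33 0 0 0 0.7"

```text
t: 2.15
tcp_pos: [0.496, -0.2619, 0.091]
orientation: [3.141, 0.001, 0.328]
force: [-0.4, -0.5, 0.3]
width: 0.0598
finger_force: 0.0
```

>>> step_arm --pt "0 0 0 0 0 0 0" --pt "0 0 0 0 0 0 0" --pt "0 0 0 0 0 0 0" --pt "0 0 0 0 0 0 0" --pt "0 0 0 0 0 0 0" --pt "0 0 0 0 0 0 0" --pt "0 0 0 0 0 0 0" --squeeze 50

```text
t: 2.73
tcp_pos: [0.4978, -0.2619, 0.0934]
orientation: [3.139, -0.003, 0.328]
force: [-0.2, -0.5, 9.0]
width: 0.0186
finger_force: 48.5
```

>>> step_arm --pt "0 0 -0.1 0 0 0 0" --pt "0 0 -0.3 0 0 0 0" --pt "0 0 -0.5 0 0 0 0" --pt "0 0 -0.7 0 0 0 0" --pt "0 0 -0.9 0 0 0 0" --pt "0 0 -0.9 0 0 0 0" --pt "0 0 -0.9 0 0 0 0"

```text
t: 3.32
tcp_pos: [0.4977, -0.2617, 0.2287]
orientation: [3.138, -0.004, 0.329]
force: [-1.4, -0.0, -1.5]
width: 0.0182
finger_force: 49.1
```

Run:
```python
from h import *
o=bot.get_obs();i=bot.camera_info('wrist');im=bot.camera('wrist');cv2.imwrite('pics/w2.png',im[:,:,::-1])
print(o['t'],o['tcp_pos'],o['orientation'],o['width'],o['finger_force'],o['force'])
print('pot exp',proj(i,[.5572,-.1249,.09]))
t=bot.camera('top');s=bot.camera('side')
a=cv2.resize(t[150:250,330:450],None,fx=3,fy=3);b=cv2.resize(s[130:230,290:410],None,fx=3,fy=3)
q=np.hstack([a,b])[:,:720];w=cv2.resize(im[:,:],(416,260));cv2.imwrite('pics/m2.png',np.vstack([q,np.pad(w,((0,0),(0,304),(0,0)))])[:,:,::-1])
```

```text
3.3167 [ 0.4977 -0.2617  0.2287] [ 3.1377 -0.004   0.3286] 0.018241579837864667 49.07458305358887 [-1.3533 -0.0241 -1.4906]
pot exp [152.3149  70.6202]
```

View pics/m2.png

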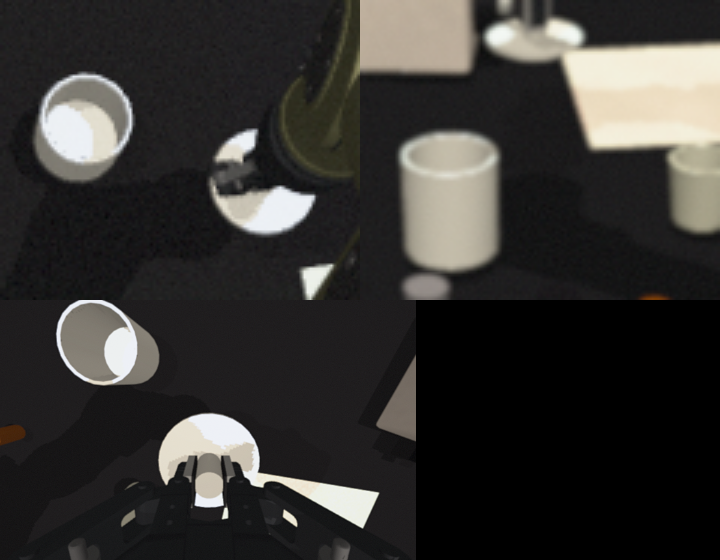

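The cover hangs level in the gripper: disc at about (209,455) in the wrist panel, with the pot rim at (97,42). Next I'll measure the pot rim and the disc's offset in the tool frame.

```bash
cat > circ.py <<'E'
from h import *
from scipy.optimize import least_squares
def circ(P,r):
    f=least_squares(lambda c:np.hypot(*(P-c).T)-r,P.mean(0),loss='soft_l1',f_scale=.001);return f.x,np.abs(f.fun).mean(),len(P)
def pts(i,px,z): return np.array([onz(i,u,v,z)[:2] for u,v in px])
E
python3 - <<'E'
from circ import *
from h import *
w=bot.camera_info('wrist');t=bot.camera_info('top');o=bot.get_obs()
im=cv2.imread('pics/w2.png');g=cv2.cvtColor(im,cv2.COLOR_BGR2GRAY)
for th in(170,200):
    for k in blobs(g>th,150):
        x,y,a,b=cv2.boundingRect(k)
        if x<240 and y<20:
            h=cv2.convexHull(k)[:,0];h=h[h[:,1]>2];print(th,(x,y,a,b),'potrim wrist',circ(pts(w,h,.09),.04))
m=(g>120)
disc=[]
for u in range(245,400,3):
    c=np.where(m[160:330,u])[0]
    if len(c): disc.append((u,160+c[0]))
disc=[d for d in disc if d[1]<225]
c,e,n=circ(pts(w,disc,.2287-.0824),.043);print('disc',c,e,n)
print('disc rel tcp',c-o['tcp_pos'][:2])
im=cv2.imread('pics/top0.png');g=cv2.cvtColor(im,cv2.COLOR_BGR2GRAY)
for th in (170,185,200):
  for k in blobs(g>th,50):
    x,y,a,b=cv2.boundingRect(k)
    if 335<x<380 and 165<y<200: print(th,(x,y,a,b),'pot top',circ(pts(t,cv2.convexHull(k)[:,0],.09),.04))
E
```

```text
170 (87, 0, 124, 131) potrim wrist (array([ 0.5564, -0.1229]), np.float64(0.0009699458771128485), 37)
200 (87, 0, 124, 130) potrim wrist (array([ 0.5563, -0.1235]), np.float64(0.0012609222637110296), 37)
disc [ 0.4942 -0.2597] 0.0002299769695165617 50
disc rel tcp [-0.0017  0.0011]
170 (343, 175, 31, 30) pot top (array([ 0.5582, -0.1238]), np.float64(0.000610768353639421), 22)
185 (344, 175, 30, 29) pot top (array([ 0.5581, -0.1238]), np.float64(0.0009832512675684644), 18)
200 (344, 175, 30, 29) pot top (array([ 0.5582, -0.1239]), np.float64(0.0013517546981805342), 19)
```

>>> step_arm --pt "0.173 -0.18 0 0 0 0 0" --pt "0.346 -0.36 0 0 0 0 0" --pt "0.52 -0.545 0 0 0 0 0" --pt "0.69 -0.726 0 0 0 0 0" --pt "0.69 -0.726 0 0 0 0 0" --pt "0.69 -0.726 0 0 0 0 0" --pt "0.69 -0.726 0.17 0 0 0 0" --pt "0.69 -0.726 0.17 0 0 0 0" --pt "0.69 -0.726 0.17 0 0 0 0"

```text
t: 4.22
tcp_pos: [0.5575, -0.1259, 0.1988]
orientation: [-3.14, 0.005, 0.327]
force: [0.6, -0.7, -1.3]
width: 0.018
finger_force: 49.1
```

Run:
```python
from circ import *
o=bot.get_obs();w=bot.camera_info('wrist');im=bot.camera('wrist');s=bot.camera('side');t=bot.camera('top')
print(o['t'],o['tcp_pos'],o['orientation'],o['width'])
q=np.hstack([cv2.resize(s[130:230,270:390],(480,400)),np.zeros((400,320,3),np.uint8)]);q[:200,480:]=cv2.resize(im,(320,200));q[200:,480:]=cv2.resize(t[150:225,320:440],(320,200))
cv2.imwrite('pics/m3.png',q[:,:,::-1]);cv2.imwrite('pics/w3.png',im[:,:,::-1])
```

```text
4.2167 [ 0.5575 -0.1259  0.1988] [-3.1402  0.0052  0.327 ] 0.018038970028703305
```

View pics/m3.png

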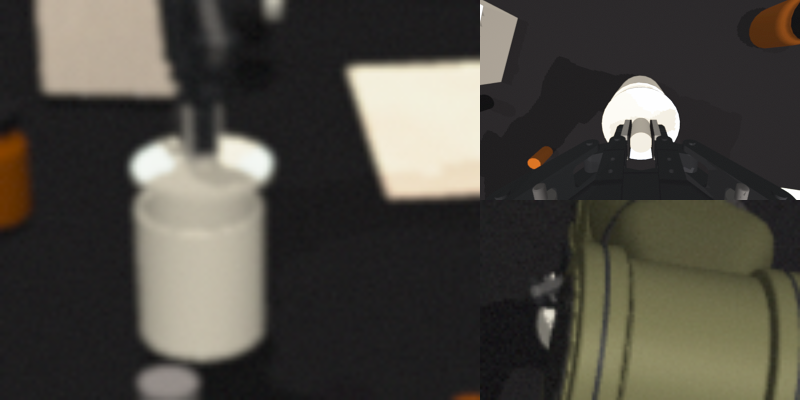

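>>> step_arm --pt "0.011 -0.003 0.0 0 0 0 0" --pt "0.011 -0.003 0.04 0 0 0 0" --pt "0.011 -0.003 0.08 0 0 0 0" --pt "0.011 -0.003 0.11 0 0 0 0" --pt "0.011 -0.003 0.12 0 0 0 0" --pt "0.011 -0.003 0.12 0 0 0 0"

```text
t: 4.87
tcp_pos: [0.5605, -0.1236, 0.1816]
orientation: [-3.141, 0.001, 0.329]
force: [-0.8, 0.1, -1.5]
width: 0.0182
finger_force: 49.1
```

>>> step_arm --pt "0 0 0.01 0 0 0 0" --pt "0 0 0.02 0 0 0 0" --pt "0 0 0.02 0 0 0 0"

```text
t: 5.12
tcp_pos: [0.5609, -0.1236, 0.1793]
orientation: [3.142, 0.0, 0.329]
force: [-0.3, -0.4, -0.1]
width: 0.0188
finger_force: 49.1
```

Run:
```python
from circ import *
o=bot.get_obs();w=bot.camera_info('wrist');im=bot.camera('wrist');s=bot.camera('side')
print(o['t'],o['tcp_pos'],o['orientation'],o['force'],o['moment'])
q=np.hstack([cv2.resize(s[130:230,270:390],(480,400)),cv2.resize(im[100:360,214:420],(317,400))])
cv2.imwrite('pics/m4.png',q[:,:,::-1])
```

```text
5.1167 [ 0.5609 -0.1236  0.1793] [3.1416 0.0001 0.3289] [-0.2602 -0.3955 -0.0585] [-0.0074 -0.0221 -0.0358]
```

View pics/m4.png

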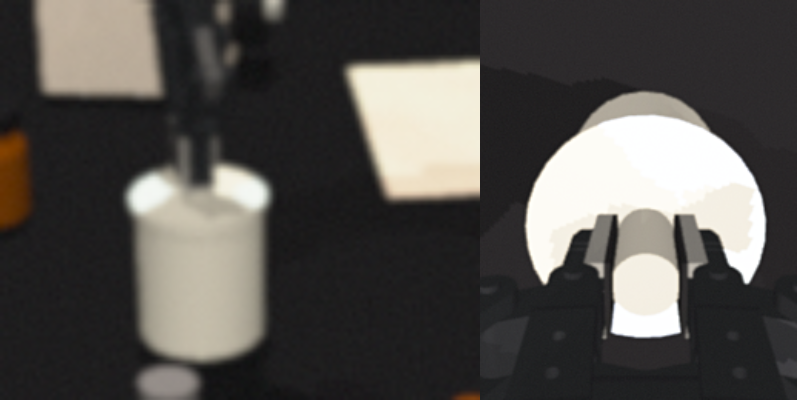

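The side view shows the disc centred on the pot (125–270 against 135–265) and about on the rim. I'll press lightly to confirm it is seated.

>>> step_arm --pt "0 0 0.01 0 0 0 0" --pt "0 0 0.015 0 0 0 0" --pt "0 0 0.015 0 0 0 0"

```text
t: 5.47
tcp_pos: [0.561, -0.1237, 0.1775]
orientation: [3.141, -0.0, 0.329]
force: [-0.5, 0.5, 2.4]
width: 0.0184
finger_force: 49.7
```

>>> step_arm --pt "0 0 0 0 0 0 0.2" --pt "0 0 0 0 0 0 0.4" --pt "0 0 0 0 0 0 0.6" --pt "0 0 0 0 0 0 0.6" --pt "0 0 -0.1 0 0 0 0.6" --pt "0 0 -0.3 0 0 0 0.6" --pt "0 0 -0.55 0 0 0 0.6" --pt "0 0 -0.8 0 0 0 0.6" --pt "0 0 -0.8 0 0 0 0.6"

```text
t: 6.22
tcp_pos: [0.5645, -0.1243, 0.304]
orientation: [3.135, -0.012, 0.328]
force: [1.4, 0.3, 0.7]
width: 0.0512
finger_force: 0.0
```

Run:
```python
from circ import *
o=bot.get_obs();s=bot.camera('side');im=bot.camera('wrist');w=bot.camera_info('wrist')
print(o['t'],o['tcp_pos'],o['orientation'],o['width'])
q=np.hstack([cv2.resize(s[130:230,270:390],(400,333)),cv2.resize(im,(400,333))])
cv2.imwrite('pics/m5.png',q[:,:,::-1])
g=cv2.cvtColor(im,cv2.COLOR_RGB2GRAY)
for k in blobs(g>120,1500):
    print(cv2.boundingRect(k),circ(pts(w,cv2.convexHull(k)[:,0],.095),.043))
y=-.144
for yaw in (y,y+np.pi/2,y-np.pi/2): 
  print(yaw);move([.5396,.1473,.30],[np.pi,0,yaw])
```

```text
6.2167 [ 0.5645 -0.1243  0.304 ] [ 3.1353 -0.012   0.3283] 0.0511889682536516
(0, 267, 54, 128) (array([0.3133, 0.1356]), np.float64(0.029899311821528187), 16)
(274, 153, 91, 91) (array([ 0.557, -0.122]), np.float64(0.00047595847424947374), 42)
(0, 0, 146, 167) (array([0.5625, 0.1031]), np.float64(0.017705636101254956), 18)
-0.144
row [ 0.4441 -1.758  -0.0105] [ 0.0003 -0.0012  0.1505] rows needed 6.5225614943629955 3.782579888491106
1.4267963267948967
row [ 0.4441 -1.758  -0.0105] [ 0.0011 -0.0006 -0.3495] rows needed 6.5225614943629955 8.787423081578341
-1.7147963267948965
row [ 0.4441 -1.758  -0.0105] [-0.0007 -0.0013  0.6505] rows needed 6.5225614943629955 16.352307935924333
```

View pics/m5.png

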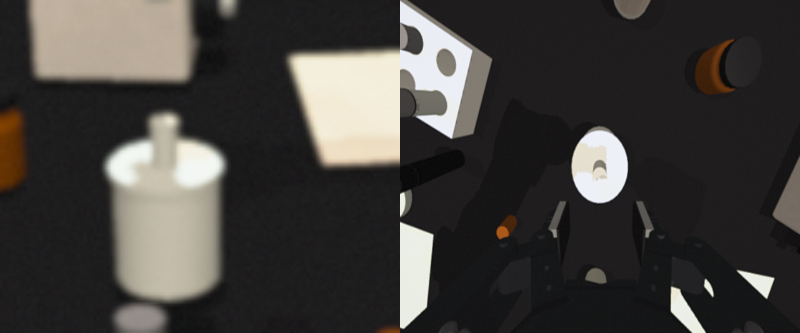

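The cover is seated level on the pot: side disc edge about (105–225,165), wrist centre (320,198). On to the tall tube: the one with the grey cap at top-view (251,192), not the black one at (252,224).

>>> step_arm --pt "0.2 -0.25 0 0 0 0.04 0.6" --pt "0.2 -0.5 0 0 0 0.08 0.6" --pt "0.2 -0.75 0 0 0 0.12 0.6" --pt "0.22 -0.88 0 0 0 0.15 0.6" --pt "0.22 -0.88 0 0 0 0.15 0.6" --pt "0.22 -0.88 0 0 0 0.15 0.6"

```text
t: 6.82
tcp_pos: [0.5486, 0.0135, 0.2956]
orientation: [3.141, 0.003, -0.138]
force: [-0.2, -0.7, -0.3]
width: 0.0512
finger_force: 0.0
```

Run:
```python
from h import *
move([.53,.1473,.30],[np.pi,0,-.144])
```

```text
row [-0.2455 -0.8665 -0.0292] [0.0003 0.001  0.0019] rows needed 3.2413814808443986 0.054785981682803755
```

>>> step_arm --pt "-0.08 -0.25 0 0 0 0 0.6" --pt "-0.16 -0.5 0 0 0 0 0.6" --pt "-0.24 -0.75 0 0 0 0 0.6" --pt "-0.24 -0.865 0 0 0 0 0.6" --pt "-0.24 -0.865 0 0 0 0 0.6" --pt "-0.24 -0.865 0 0 0 0 0.6"

```text
t: 7.32
tcp_pos: [0.5325, 0.1446, 0.2962]
orientation: [3.14, 0.001, -0.142]
force: [1.2, -1.4, -0.2]
width: 0.0515
finger_force: 0.0
```

Run:
```python
from h import *
o=bot.get_obs();i=bot.camera_info('wrist');im=bot.camera('wrist');cv2.imwrite('pics/w6.png',im[:,:,::-1])
print(o['t'],o['tcp_pos'],o['orientation'],o['width']);print('tube exp',proj(i,[.5396,.1473,.132]))
```

```text
7.3167 [0.5325 0.1446 0.2962] [ 3.1398  0.0007 -0.1416] 0.05153014292012236
tube exp [318.2911 199.2381]
```

View pics/w6.png

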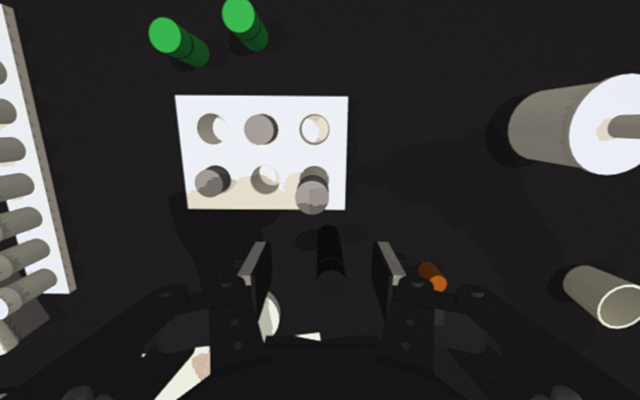

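The wrist view shows the tall tube's grey cap at (312,196) over its hole at (315,178). The short caps are at (261,129) and (212,181), and the black decoy is at (330,255), behind and clear of the fingers.

Run:
```python
from h import *
i=bot.camera_info('wrist')
im=cv2.imread('pics/w6.png');g=cv2.cvtColor(im,cv2.COLOR_BGR2GRAY)
c=onz(i,312,196.5,.132);print('tube',c,'black',onz(i,330,275,.125))
move([c[0],c[1],.20],[np.pi,0,-.144]);move([c[0],c[1],.157],[np.pi,0,-.144])
```

```text
tube [0.5427 0.1503 0.132 ] black [0.4668 0.1459 0.125 ]
row [ 0.0597 -0.0588  0.6423] [ 0.0008  0.0002 -0.0001] rows needed 2.329937738859063 0.021064981621469518
row [ 0.0598 -0.0596  0.9289] [ 0.0008  0.0002 -0.0001] rows needed 3.35530102256794 0.021064981621469518
```

>>> step_arm --pt "0.05 -0.05 0.2 0 0 0 0.6" --pt "0.05 -0.05 0.45 0 0 0 0.6" --pt "0.05 -0.05 0.65 0 0 0 0.6" --pt "0.05 -0.05 0.8 0 0 0 0.6" --pt "0.05 -0.05 0.92 0 0 0 0.6" --pt "0.05 -0.05 0.92 0 0 0 0.6"

```text
t: 7.87
tcp_pos: [0.5393, 0.1479, 0.1555]
orientation: [3.136, 0.006, -0.146]
force: [-0.5, -0.7, -0.1]
width: 0.0514
finger_force: 0.0
```

>>> step_arm --pt "0 0 0 0 0 0 0.4" --pt "0 0 0 0 0 0 0.3" --pt "0 0 0 0 0 0 0" --pt "0 0 0 0 0 0 0" --pt "0 0 0 0 0 0 0" --pt "0 0 0 0 0 0 0" --squeeze 50

```text
t: 8.37
tcp_pos: [0.5413, 0.1519, 0.1601]
orientation: [-3.141, -0.002, -0.142]
force: [0.3, -0.3, 3.9]
width: 0.0267
finger_force: 49.3
```

>>> step_arm --pt "0 0 -0.05 0 0 0 0" --pt "0 0 -0.12 0 0 0 0" --pt "0 0 -0.22 0 0 0 0" --pt "0 0 -0.32 0 0 0 0" --pt "0 0 -0.44 0 0 0 0" --pt "0 0 -0.58 0 0 0 0" --pt "0 0 -0.74 0 0 0 0" --pt "0 0 -0.9 0 0 0 0" --pt "0 0 -1 0 0 0 0"

```text
t: 9.12
tcp_pos: [0.5412, 0.152, 0.3125]
orientation: [-3.14, -0.003, -0.142]
force: [0.3, 0.2, -1.2]
width: 0.027
finger_force: 49.2
```

>>> step_arm --pt "0 0 -0.2 0 0 0 0" --pt "0 0 -0.4 0 0 0 0" --pt "0 0 -0.6 0 0 0 0" --pt "0 0 -0.8 0 0 0 0" --pt "-0.1 0 -0.9 0 0 0 0" --pt "-0.3 0 -0.9 0 0 0 0" --pt "-0.5 0 -0.9 0 0 0 0" --pt "-0.5 0 -0.9 0 0 0 0"

```text
t: 9.78
tcp_pos: [0.4605, 0.1633, 0.4449]
orientation: [-3.142, 0.005, -0.138]
force: [-0.0, 0.0, -2.4]
width: 0.0272
finger_force: 49.2
```

Run:
```python
from h import *
o=bot.get_obs();print(o['t'],o['tcp_pos'],o['orientation'],o['q'],o['width'],o['finger_force'],o['force'])
```

```text
9.7833 [0.4605 0.1633 0.4449] [-3.1416  0.0055 -0.1383] [-0.5055  0.3428  0.1035  1.7544 -0.0433  1.0512 -2.0953] 0.027155260663529343 49.232018887996674 [-0.012   0.0407 -2.4353]
```

>>> step_arm --pt "0.05 0 0 0 0.035 0 0" --pt "0.1 0 0 0 0.07 0 0" --pt "0.15 0 0 0 0.105 0 0" --pt "0.2 0 0 0 0.14 0 0" --pt "0.25 0 0 0 0.175 0 0" --pt "0.3 0 0 0 0.21 0 0" --pt "0.35 0 0 0 0.245 0 0" --pt "0.35 0 0 0 0.25 0 0" --pt "0.35 0 0 0 0.25 0 0"

```text
t: 10.53
tcp_pos: [0.5174, 0.1551, 0.4443]
orientation: [3.14, -0.788, -0.141]
force: [13.2, 18.4, 4.0]
width: 0.0271
finger_force: 49.4
```

Run:
```python
from h import *
o=bot.get_obs();print(o['t'],o['tcp_pos'],Ro.from_euler('xyz',o['orientation']).as_matrix(),o['q'],o['width'],o['force'])
move([.60,.15,.45],[np.pi,-np.pi/2,-.14],o)
```

```text
10.5333 [0.5174 0.1551 0.4443] [[ 0.6984 -0.1418  0.7015]
 [-0.0991 -0.9899 -0.1014]
 [ 0.7088  0.0014 -0.7054]] [-1.3182  0.4419  1.0606  2.1832  0.4938  0.0422 -2.6405] 0.027076813912310305 [13.1938 18.3812  4.0046]
row [ 0.4149 -0.0444  0.3632] [0.0008 0.2492 0.0001] rows needed 1.9898471558786979 6.266045002494122
```

Pitching forward runs q6 into its limit (0.04). I'll go back upright, centre q7 by spinning about the tube's axis, and tilt sideways instead, using q5.

>>> step_arm --pt "0 0 0 0 -0.035 0 0" --pt "-0.03 0 0.03 0 -0.07 0 0" --pt "-0.06 0 0.06 0 -0.105 0 0" --pt "-0.1 0 0.1 0 -0.14 0 0" --pt "-0.13 0 0.13 0 -0.175 0 0" --pt "-0.15 0 0.15 0 -0.21 0 0" --pt "-0.17 0 0.17 0 -0.245 0 0" --pt "-0.17 0 0.17 0 -0.25 0 0" --pt "-0.17 0 0.17 0 -0.25 0 0" --pt "-0.17 0 0.17 0 -0.25 0 0"

```text
t: 11.37
tcp_pos: [0.5185, 0.1547, 0.4083]
orientation: [3.141, -0.001, -0.143]
force: [-0.5, -0.1, -0.3]
width: 0.0271
finger_force: 50.2
```

Run:
```python
from h import *
o=bot.get_obs();print(o['t'],o['tcp_pos'],o['orientation'],o['q'],o['width'],o['force'])
```

```text
11.3667 [0.5185 0.1547 0.4083] [ 3.1415 -0.0008 -0.1432] [-0.4767  0.4588  0.1602  1.6843 -0.0832  1.0045 -2.0021] 0.0270650841774368 [-0.5265 -0.1444 -0.298 ]
```

>>> step_arm --pt "0 0 -0.05 0 0 -0.035 0" --pt "0 0 -0.1 0 0 -0.07 0" --pt "0 0 -0.1 0 0 -0.105 0" --pt "0 0 -0.1 0 0 -0.14 0" --pt "0 0 -0.1 0 0 -0.175 0" --pt "0 0 -0.1 0 0 -0.21 0" --pt "0 0 -0.1 0 0 -0.245 0" --pt "0 0 -0.1 0 0 -0.28 0" --pt "0 0 -0.1 0 0 -0.315 0" --pt "0 0 -0.1 0 0 -0.35 0"

```text
t: 12.2
tcp_pos: [0.5173, 0.1557, 0.4236]
orientation: [3.14, -0.0, 0.965]
force: [0.7, -0.7, -0.9]
width: 0.0269
finger_force: 50.2
```

>>> step_arm --pt "0 0 0 0 0 -0.035 0" --pt "0 0 0 0 0 -0.07 0" --pt "0 0 0 0 0 -0.105 0" --pt "0 0 0 0 0 -0.14 0" --pt "0 0 0 0 0 -0.175 0" --pt "0 0 0 0 0 -0.21 0" --pt "0 0 0 0 0 -0.245 0" --pt "0 0 0 0 0 -0.28 0" --pt "0 0 0 0 0 -0.3 0" --pt "0 0 0 0 0 -0.3 0"

```text
t: 13.03
tcp_pos: [0.5174, 0.1556, 0.4235]
orientation: [3.141, 0.001, 1.903]
force: [0.3, -0.0, -1.5]
width: 0.0268
finger_force: 50.2
```

```bash
cat >> h.py <<'E'
def tilt(az,el,pos,o=None):
    "minimal turn bringing tool z to azimuth az, elevation el (deg)"
    o=o or bot.get_obs();R=Ro.from_euler('xyz',o['orientation']);z=R.as_matrix()[:,2]
    a,e=np.radians([az,el]);d=np.array([np.cos(e)*np.cos(a),np.cos(e)*np.sin(a),np.sin(e)])
    n=np.cross(z,d);n=n/np.linalg.norm(n)*np.arctan2(np.linalg.norm(n),z@d)
    print('z now az/el',np.degrees([np.arctan2(z[1],z[0]),np.arcsin(z[2])]));move(pos,(Ro.from_rotvec(n)*R).as_euler('xyz'),o)
E
python3 - <<'E'
from h import *
o=bot.get_obs();print(o['t'],o['tcp_pos'],o['orientation'],o['q'],o['width'],o['force'])
tilt(-45,-45,[.45,.12,.42],o)
tilt(-45,0,[.45,.12,.42],o)
E
```

```text
13.0333 [0.5174 0.1556 0.4235] [3.1408 0.0011 1.9031] [-0.1342  0.4584 -0.3853  1.6429  0.1914  1.077  -0.2423] 0.026815705624551232 [ 0.2917 -0.009  -1.5376]
z now az/el [-37.8599 -89.9217]
row [-0.0777 -0.5022  0.023 ] [-0.1092 -0.2244 -0.    ] rows needed 1.8296932351638036 6.274061810896161
z now az/el [-37.8599 -89.9217]
row [-0.0777 -0.5022  0.023 ] [-0.2187 -0.4492 -0.    ] rows needed 1.8296932351638036 12.558977896337796
```

>>> step_arm --pt "-0.02 -0.1 0 -0.014 -0.028 0 0" --pt "-0.04 -0.2 0 -0.028 -0.056 0 0" --pt "-0.05 -0.3 0 -0.042 -0.084 0 0" --pt "-0.06 -0.4 0 -0.056 -0.112 0 0" --pt "-0.08 -0.5 0 -0.07 -0.14 0 0" --pt "-0.08 -0.5 0 -0.084 -0.168 0 0" --pt "-0.08 -0.5 0 -0.098 -0.196 0 0" --pt "-0.08 -0.5 0 -0.11 -0.224 0 0" --pt "-0.08 -0.5 0 -0.11 -0.224 0 0"

```text
t: 13.78
tcp_pos: [0.4495, 0.1221, 0.4221]
orientation: [2.728, 0.688, 1.757]
force: [-0.2, -0.3, -0.6]
width: 0.027
finger_force: 50.2
```

Run:
```python
from h import *
o=bot.get_obs();print(o['t'],o['tcp_pos'],o['orientation'],o['q'],o['width'],o['force'])
tilt(-45,0,[.45,.12,.42],o)
```

```text
13.7833 [0.4495 0.1221 0.4221] [2.7279 0.6878 1.757 ] [-0.6832  0.345  -0.1365  2.1267  1.042   1.026  -1.2108] 0.02699546293641774 [-0.2198 -0.311  -0.5621]
z now az/el [-44.6682 -45.0291]
row [-0.002  -0.0072  0.0185] [-0.1081 -0.2256 -0.    ] rows needed 0.07184630513869057 6.28911819709108
```

q5 is rising and every joint is well inside its range, so I'll carry on.

>>> step_arm --pt "0 0 0 -0.0135 -0.028 0 0" --pt "0 0 0 -0.027 -0.056 0 0" --pt "0 0 0 -0.0405 -0.0845 0 0" --pt "0 0 0 -0.054 -0.113 0 0" --pt "0 0 0 -0.0675 -0.141 0 0" --pt "0 0 0 -0.081 -0.169 0 0" --pt "0 0 0 -0.0945 -0.197 0 0" --pt "0 0 0 -0.108 -0.2255 0 0" --pt "0 0 0 -0.108 -0.2255 0 0" --pt "0 0 0 -0.108 -0.2255 0 0"

```text
t: 14.62
tcp_pos: [0.4514, 0.1194, 0.4222]
orientation: [1.581, 1.119, 0.786]
force: [-0.2, -0.0, -1.2]
width: 0.0265
finger_force: 50.3
```

Run:
```python
from h import *
o=bot.get_obs();print(o['t'],o['tcp_pos'],o['orientation'],o['q'],o['width'],o['force'])
tilt(-45,0,[.45,.12,.42],o)
s=bot.camera('side');t=bot.camera('top')
cv2.imwrite('pics/f.png',np.hstack([cv2.resize(s,(480,300)),cv2.resize(t[100:300,190:440],(320,300))])[:,:,::-1])
```

```text
14.6167 [0.4514 0.1194 0.4222] [1.5815 1.1193 0.786 ] [-0.9803  0.7306  0.0291  2.3306  1.3872  1.5617 -1.9395] 0.026534217786700624 [-0.2159 -0.0455 -1.2146]
z now az/el [-45.5166  -0.2673]
row [ 0.0117 -0.01   -0.0096] [-0.0032 -0.0001  0.    ] rows needed 0.06531459606414543 0.08123774096496582
```

View pics/f.png

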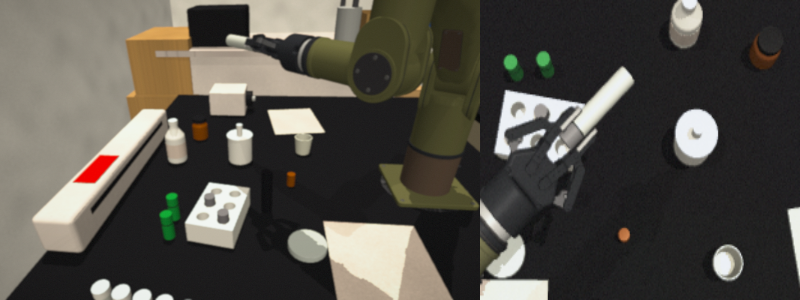

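The tube lies about level in the gripper at (235,40) in the side view. The cover is on the pot and everything else is standing. I'll check the tube's axis by numbers, comparing its ends with the projected tool axis.

>>> step_arm --pt "0 0 0 0 0 0 0" --pt "0 0 0 0 0 0 0" --pt "0 0 0 0 0 0 0" --pt "0 0 0 0 0 0 0"

```text
t: 15.05
tcp_pos: [0.4514, 0.1192, 0.4235]
orientation: [1.576, 1.116, 0.782]
force: [0.0, 0.6, 0.1]
width: 0.0268
finger_force: 50.3
```

Run:
```python
from h import *
o=bot.get_obs();z=Ro.from_euler('xyz',o['orientation']).as_matrix()[:,2];print(o['t'],o['tcp_pos'],z,o['width'],np.abs(o['qvel']).max())
L={}
for n in('side','top'):
    i=bot.camera_info(n);im=bot.camera(n)
    a=proj(i,o['tcp_pos']+z*.085);b=proj(i,o['tcp_pos']+z*.152);d=(b-a)/np.linalg.norm(b-a);nn=np.array([-d[1],d[0]])
    g=cv2.cvtColor(im,cv2.COLOR_RGB2GRAY).astype(np.float32)
    # white-tube cross-sections along the expected axis: offset of the middle (px)
    S=np.arange(-14,14.1,.25);out=[];ctr=[]
    for f in(.2,.4,.6,.8):
        P=a+f*(b-a)+S[:,None]*nn;v=cv2.remap(g,P[:,0].astype(np.float32)[None],P[:,1].astype(np.float32)[None],1)[0]
        e=np.diff(v);lo,hi=S[:-1][e.argmax()],S[:-1][e.argmin()];out.append((lo.round(1),hi.round(1)))
    print(n,a,b,out)
```

```text
15.05 [0.4514 0.1192 0.4235] [ 0.7018 -0.7124 -0.0022] 0.026814169379892627 0.010533604689649121
side [329.3075  56.4627] [306.4688  51.9735] [(np.float64(-12.5), np.float64(8.0)), (np.float64(-13.5), np.float64(8.2)), (np.float64(-14.0), np.float64(8.2)), (np.float64(-0.5), np.float64(7.8))]
top [277.8649 173.304 ] [303.9512 149.1183] [(np.float64(-7.5), np.float64(7.8)), (np.float64(-7.0), np.float64(7.8)), (np.float64(-7.0), np.float64(7.8)), (np.float64(-7.0), np.float64(7.8))]
```

The tube's edge stays parallel to the tool axis to well under 1–2° in both views, and the axis elevation is about -0.1°. It's level, still and 42 cm up, so I'm handing in.

```bash
python3 -c "
from rig import bot
print(bot.job_done())"
```

```text
the job is handed in; nothing more can be done
None
```

The cover is seated level on the pot and released, and the tall tube is held still, level on its side about 42 cm above the bench; handed in at about 15 s of the 50 s limit, with the verdict not shown to me.

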